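Take the nozzle off the choux filler for washing-up

ROBOT

A 7-joint arm with a two-finger parallel gripper is mounted at the origin on the work surface. World frame = base frame: x ahead of the robot, y to its left, z up, the work surface at z = 0. Lengths are in mm, angles in rad, forces in N, time in s.
With the tool pointing down it reaches from about 400 to 875 mm from the base axis. Payload 4.4 kg.
Tool frame: the origin (TCP) lies midway between the tips of the shut fingers; the grasp point (between the pads) lies 19 mm behind it; z points along the fingers, y is the direction in which the jaws open and shut (so a half turn about z gives the same grasp; the last joint's range is limited). The gripper opens to 85 mm and grips with 20 to 120 N. Pads are 22 mm wide; open, the fingers measure 114 mm over their backs; the gripper's body (76 mm by 85 mm) begins 54 mm behind the grasp point. The pads swing forward as they close: fully open they stand 13 mm farther back than shut.
Start: joints at [-1.383, 0.628, 0.038, 1.517, -0.027, 0.996, -0.02], TCP at [163.179, 629.198, 231.313] pointing down, gripper open.
Joint ranges: [-3.06, 3.06], [-0.37, 2.12], [-1.25, 1.32], [0.18, 2.47], [-1.1, 4.24], [0.23, 1.98], [-2.94, 2.94]. Speed limits (rad/s): [2.57, 2.57, 3.14, 3.14, 3.14, 3.14, 3.14].

INTERFACE

Orientations are given as [roll, pitch, yaw] about the fixed x, y, z axes, in that order (R = Rz(yaw) Ry(pitch) Rx(roll)).
In Python, from cell import * gives the robot as it stands. The module is installed in compiled form; this text tells all that it offers.
- The arm moves only by the tool move_arm, never from a script. Its argument "series" is a list of rows, each a list of 2 entries, a list of its own where there are three numbers: the shift along the tool's x, y, z in m, then the turn about the tool's z in rad. In form: [[[x, y, z], yaw], ...]. A call has 1 to 5 rows; each row is the pose to reach, as a shift and turn from the pose measured when the call began, along the tool's axes at that moment; what a row does not reach only later rows make up. A row lasts 1/8 s, in which the tool goes at most 62.5 mm and 10.7 degrees, less where a joint would pass 70% of its speed; a pose out of reach is approached as far as the arm can. A call with a gripper value outside its range is refused whole. "claw" is the opening, from 0 (shut) to 1 (fully open), set as the call begins (left out, the last holds). The fingers move at their own pace and stop on an object; the grip force is fixed at half the most. Time passes only in rows, so rows that repeat a pose let the fingers close. It gives the time, the measured TCP pose, the force and the opening at its end, in the units of the state.
- read_state(): the state, without advancing time (a new reading comes with each control period).
- get_image(name): name is "scene" or "side" or "wrist"; returns the picture (420x560x3 uint8, blue, green, red); there is no depth.
- camera_model(name): a dict with "fov_y" (degrees; the focal length in pixels is half the picture's height over the tangent of half this angle, whatever the lens; pixels are square), "cx", "cy" (the principal point, pixels), "k1" (the pictures are not rectified: a ray, as slopes to the right and down, at radius r is drawn at 1 + k1 r^2 times it, then the intrinsics apply), "pose" (4x4, takes a point from camera to world coordinates); the wrist camera has in their place "tool_from_camera" (4x4, takes a point from camera to tool coordinates, whose origin is the TCP and whose axes are the flange's). Camera axes: x right, y down, z forward; pixel columns grow to the right and rows downward; lengths in mm; the calibration is good to about 2 mm. A picture is of the moment at which its call begins: read the wrist's pose just before it. camera_model takes no time and is no camera call.
- finish_job(): hands the job in, once; it reports no verdict.
The state is a dict: "clock": time; "qpos": joint angles; "qd": joint speeds; "tau": joint torques, N m; "eef_pos": TCP position; "tool_rot": TCP orientation; "force": force on the tool from outside, world axes, zero at the start; "torque": the same for the moment, N m; "width": finger opening in mm.
Only numpy, scipy, OpenCV 4.12 (cv2) and the standard library are available. Lean on these libraries where they do the work, as an engineer would, in place of code of your own. Each camera call takes 0.05 s, during which the arm holds its last target. There are 200 camera calls.

TASK

Filling is finished: take the nozzle out of the choux filler's sleeve-locked quick coupling (turn the sprung sleeve anticlockwise, seen from above, until you feel its notch meet the lock pin, then push it down without forcing it on the pin, so that the nozzle springs up). Let the sleeve snap back up, and only then draw the nozzle straight out, without wrenching at it, and stand it gently, collar flat on the plate, in the free hole of the drying rack. Do not drop the nozzle or lay it down, and leave the spare nozzles, the nut bowl and the palette knife as they are.

Things in the scene. Friction and masses are not known exactly. Their poses are not given: they have to be found in the camera images.
- filler: Stainless counter-top choux filler, fixed, base plate 200 x 360 mm. Origin on the table under the axis of its upright quick coupling, z up. The coupling stands on a low deck 130 x 130 mm, its top 70 mm above the table: a brass hexagon foot (39 mm across, 13 mm high), then a steel barrel of 24 mm diameter; the sleeve sits around the barrel.
- hopper_top (a point): Top of the steel hopper, 290 mm above the table, 190 mm from the coupling's axis towards the filler's +y side: keep the arm clear. The hopper is 176 mm in diameter; under it the pump housing, 180 x 190 mm, from 90 to 280 mm off the axis, 156 mm high.
- sleeve: Brass sprung sleeve around the barrel; slides on its axis and turns about it. Origin on the axis at its top edge, 120 mm above the table when forward (up). Knurled grip 34 mm in diameter, from the top edge to 21 mm below. Pushed down about 3.5 mm (6 mm to its stop) it frees the nozzle; let go, it snaps up by itself. Spring: 3 N at rest, 9 N fully down. The pose given does not show its turning.
- sleeve_flange (a point): Axis point at the underside of the sleeve's bottom flange (44 mm diameter, 5 mm thick). One notch 8 mm wide is cut in the flange. It was locked by turning clockwise seen from above: the notch starts 20 to 80 degrees clockwise of the lock pin. Unless the notch is over the pin (0.09 rad of play either way), the flange lands on the pin after 1.5 mm and the sleeve goes no further.
- lock_pin: Steel lock pin of the coupling, 4 mm thick, fixed, sticking out level from the barrel to the filler's -y side under the sleeve's flange. Origin at its outer end, 27 mm from the axis, 90.5 mm above the table. It takes a light push of some 10 N; forcing the sleeve on it with 40 N, from above or against the notch's side, bends it.
- nozzle: Steel filling nozzle, about 0.08 kg. Origin on its axis at the underside of its collar, z up. Collar 26 mm diameter, 12 mm high, above the origin; on it a cone tip, 21 to 8 mm diameter, 14 mm high. Below, a nipple 14 mm in diameter, 27.6 mm long, grooved. Locked: origin 122 mm above the table. Freed: it springs up 8 mm and stands loosely in the barrel, ready to lift out.
- coupling_mouth (a point): Mouth of the coupling's barrel, on its axis, 119.5 mm above the table; z up. With the sleeve pushed down and the nozzle sprung up, the nozzle's tip is 37 mm above this mouth and 42 mm above the sleeve's top edge: leave it that room between the fingers. The nozzle must not be pulled or levered in the coupling with 40 N.
- rack: Drying rack, fixed: steel plate 165 x 70 mm, 6 mm thick, on two end legs, top 45 mm above the table. Origin on the table under the middle hole; x along the row of three holes of 18 mm diameter, 55 mm apart. Press the nozzle on it with less than 30 N.
- rack_hole0 (a point): Centre of the free hole, at the plate's top: the end hole on the rack's -x side.
- spare_wide: Spare nozzle with a wide cone tip (32 mm high above its collar's underside), standing in one of the two other holes. Origin at its collar's underside; collar and nipple as on the other nozzle. Bystander.
- spare_flat: Spare nozzle with a flat ribbon tip (35 mm high above its collar's underside), standing in the other of these holes. Bystander.
- choux_tray: Aluminium tray 200 x 145 mm with choux, 31 mm high, fixed; origin at its underside's centre. It and the rack may have changed places.
- nut_bowl: White bowl with pine nuts, 100 mm diameter, 40 mm high, loose; origin at its underside's centre. Bystander.
- palette_knife: Palette knife 270 mm long, 20 mm high, lying along its x; origin at its middle on the table. Bystander.
Mind the look-alikes: they are no part of the job. There is more than one size of the rack; the one meant has the size given above.

How it is judged (in metres and radians):
On the way, in this order (a step that is already met when the one before it is completed fails the run):
1. the sleeve is pushed down (at least 3 mm) with the nozzle in the coupling (z of sleeve in the frame of filler below 0.117 m and horizontal distance between nozzle and filler below 0.005 m and z of nozzle in the frame of filler below 0.136 m), for 0.05 s.
2. the sleeve has snapped back up (within 1.5 mm) while the nozzle, sprung up at least 6 mm, still stands in the coupling (z of sleeve in the frame of filler above 0.1185 m and horizontal distance between nozzle and filler below 0.005 m and z of nozzle in the frame of filler between 0.128 and 0.14 m), for 0.2 s.
3. the nozzle is drawn right out of the coupling (z of nozzle in the frame of filler above 0.153 m), for 0.1 s.
At the end, for the whole second after the job is handed in: The nozzle stands at rest in the free rack hole (within 4 mm of its centre, collar within 2 mm of the plate, tilt under 0.06 rad), released, and the coupling's sleeve is forward (within 1.5 mm) (horizontal distance between nozzle and rack_hole0 below 0.004 m and z of nozzle in the frame of rack between 0.043 and 0.047 m and angle between nozzle's own z axis and vertical below 0.06 rad and linear speed of nozzle below 0.02 m/s and z of sleeve in the frame of filler above 0.1185 m); the robot touches nothing.
It fails at once if the sleeve is forced on the lock pin (over 40 N) (contact force between sleeve and lock_pin above 40 N).
It fails at once if the nozzle is wrenched in the coupling (over 40 N) (contact force between nozzle and filler above 40 N).
It fails at once if the nozzle is pressed hard on the rack (over 30 N) (contact force between nozzle and rack above 30 N).
It fails at once if the nozzle is dropped or laid down (angle between nozzle's own z axis and vertical above 0.8 rad or height (world z) of nozzle below 0.035 m).
It fails at once if a spare nozzle, the nut bowl or the palette knife is shifted over 12 mm (distance of any of spare_wide, spare_flat, nut_bowl, palette_knife from where it was at the start of the episode above 0.012 m).
It also fails if it takes over 64 s, if anything falls off the work surface, if the arm or the gripper's body presses on something with over 40 N, if the wrist force passes 120 N, or if a joint passes its speed limit or range.

## Working session

There is one attempt and no reset: what is moved stays moved. The work goes in short steps, Python scripts to look and compute and a tool call to move; the robot and the scene stay as the last step left them, time stands still between calls to the robot, and variables do not carry over. Pictures are saved under pics/ and viewed, about 8 in all and at most 12, crops included, and the job is handed in when it is done.

Besides the shell and the picture viewer there is one more tool, called after "Emit:" as name(argument=value, ...) on one line, values as JSON. move_arm: Moves the arm, as the interface text tells. Its arguments: {"type":"object","properties":{"series":{"type":"array"},"claw":{"type":"number"}},"required":["series"]}

```bash
mkdir -p pics; cat > h.py <<'E'
from cell import *
import numpy as np, cv2
from scipy.spatial.transform import Rotation as R
def tool(s=None):
    s=s or read_state(); T=np.eye(4)
    T[:3,:3]=R.from_euler('xyz',s['tool_rot']).as_matrix(); T[:3,3]=s['eef_pos']; return T
def cam(name,T=None):
    m=camera_model(name); P=np.array(m['pose']) if 'pose' in m else T@np.array(m['tool_from_camera'])
    f=210/np.tan(np.radians(m['fov_y'])/2); return P,f,m['cx'],m['cy'],m['k1']
def ray(c,u,v):
    P,f,cx,cy,k=c; d=np.array([(u-cx)/f,(v-cy)/f]); x=d.copy()
    for _ in range(20): x=d/(1+k*(x@x))
    return P[:3,3],P[:3,:3]@np.array([x[0],x[1],1])
def onz(c,u,v,z):
    o,d=ray(c,u,v); return o+d*(z-o[2])/d[2]
def proj(c,p):
    P,f,cx,cy,k=c; q=P[:3,:3].T@(np.array(p,float)-P[:3,3]); x=q[:2]/q[2]; x=x*(1+k*(x@x)); return x*f+[cx,cy]
def two(c1,a,c2,b):
    o1,d1=ray(c1,*a);o2,d2=ray(c2,*b)
    t=np.linalg.lstsq(np.c_[d1,-d2],o2-o1,rcond=None)[0]; p,q=o1+d1*t[0],o2+d2*t[1]; return (p+q)/2,np.linalg.norm(p-q)
E
python3 - <<'E'
from h import *
s=read_state();print(s)
T=tool(s)
for n in("wrist","scene","side"):
    cv2.imwrite(f"pics/{n}0.png",get_image(n)); 
    c=cam(n,T);print(n,c[0].round(3).tolist(),c[1:])
np.save("T0.npy",T)
a=[cv2.imread(f"pics/{n}0.png") for n in("scene","side","wrist")]
cv2.imwrite("pics/both0.png",np.hstack(a[:2])[:, :])
E
```

```text
{'clock': 0.0, 'qpos': array([-1.38279978,  0.62932578,  0.03847627,  1.51837243, -0.02699207,
        0.99627521, -0.02000389]), 'qd': array([ 0.00045478, -0.00065363, -0.00034937,  0.00034634, -0.00091702,
       -0.00122452,  0.00140232]), 'tau': array([ 1.09604612e-04, -5.63400078e+01,  1.22632228e+00, -1.93445027e+01,
        1.10431243e-02,  1.03670906e-02, -7.50358335e-07]), 'eef_pos': array([163.04107679, 628.58233687, 230.40147771]), 'tool_rot': array([-3.13973148e+00,  5.03147457e-05,  2.88776871e+00]), 'force': array([ 0.1824545 , -0.11356722,  0.05786595]), 'torque': array([ 0.0016568 , -0.05677133,  0.01295345]), 'width': 85.36161931053311}
wrist [[0.251, 0.915, 0.316, 82.829], [0.968, -0.237, -0.083, 649.443], [-0.001, 0.327, -0.945, 373.134], [0.0, 0.0, 0.0, 1.0]] (np.float64(289.43957277882487), 281.0107278874879, 209.66147895425416, 0.00039497571379303384)
scene [[0.363, 0.739, -0.567, 1233.066], [0.932, -0.287, 0.223, -267.034], [0.002, -0.61, -0.793, 1250.27], [0.0, 0.0, 0.0, 1.0]] (np.float64(538.3886120100505), 276.44981501660925, 202.88961033697964, -0.17472881393691858)
side [[0.908, -0.208, 0.364, 12.49], [-0.418, -0.426, 0.802, -976.685], [-0.011, -0.88, -0.474, 801.862], [0.0, 0.0, 0.0, 1.0]] (np.float64(492.2519257782648), 288.3219894668832, 207.00053861411294, -0.10368787254093974)
```

View pics/scene0.png

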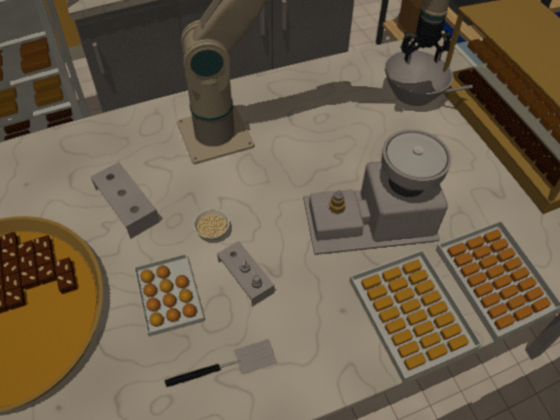

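View pics/side0.png

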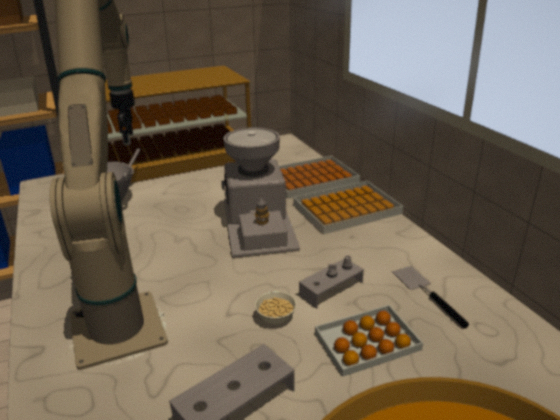

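The scene view shows the coupling with the nozzle at (338,200). The rack with two spares is at (246,270), with its free hole near (234,257). The look-alike is the longer, empty rack at (125,197), which has three open holes. I choose the small rack holding the spares and check both in a close crop.

```bash
python3 - <<'E'
from h import *
a=cv2.imread("pics/scene0.png");b=cv2.imread("pics/side0.png")
def crop(i,u,v,w=33,h=25,k=6): return cv2.resize(i[v-h:v+h,u-w:u+w],None,fx=k,fy=k,interpolation=cv2.INTER_CUBIC)
cv2.imwrite("pics/crop1.png",np.vstack([np.hstack([crop(a,338,205),crop(b,262,215)]),np.hstack([crop(a,246,270),crop(b,332,280)])]))
c1,c2=cam("scene"),cam("side")
print(two(c1,(338,193),c2,(262,202)),onz(c1,234,257,45),onz(c2,318,283,45))
E
```

```text
(array([465.80655215, 209.69613789, 137.81546454]), np.float64(1.7959076785053385)) [497.07075022 -96.79716478  45.        ] [491.09614376 -96.36517621  45.        ]
```

View pics/crop1.png

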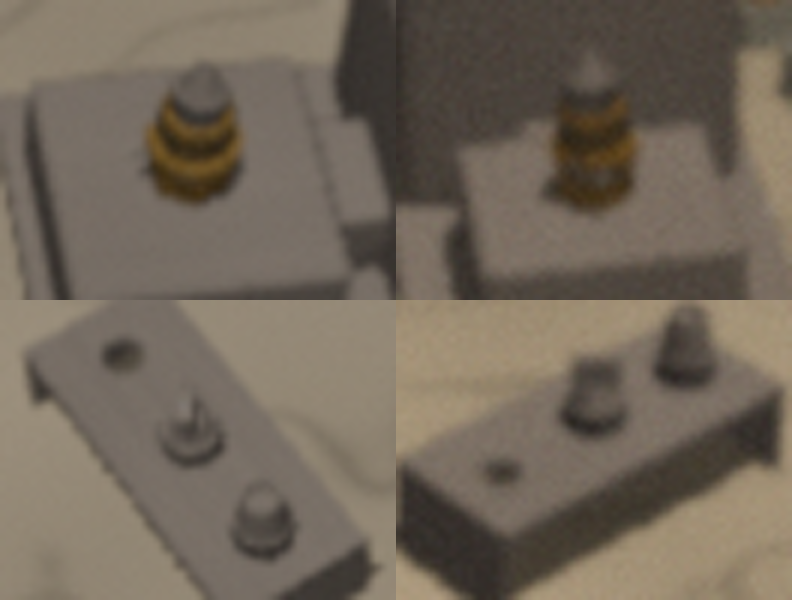

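The crop shows the brass sleeve with the nozzle tip at scene (338.8,190.3) and side (261.7,198). A dark pin stub is on the sleeve's left. The free hole is at scene (233.5,254.2) and side (316.7,283.3).

```bash
python3 - <<'E'
from h import *
c1,c2=cam("scene"),cam("side")
print("tip",two(c1,(338.8,190.3),c2,(261.7,198)),onz(c1,338.8,190.3,148),onz(c2,261.7,198,148))
print("hole",two(c1,(233.5,254.2),c2,(316.7,283.3)),onz(c1,233.5,254.2,45),onz(c2,316.7,283.3,45))
print("hopper",onz(c1,416,157,290),onz(c2,252,140,290))
print("spares collar",onz(c1,245,317/6+245-35,60)if 0 else [onz(c1,213+x/6,245+(y-300)/6,57) for x,y in((191,440),(263,528))])
T=tool();t=np.array([430,185,330]);print("shift",T[:3,:3].T@(t-T[:3,3]))
E
```

```text
tip (array([466.19547782, 210.79365308, 149.92426775]), np.float64(0.7891636896532088)) [464.46454274 211.95540884 148.        ] [467.58054485 213.62952235 148.        ]
hole (array([487.98352142, -95.186183  ,  44.3129311 ]), np.float64(0.09451447466357042)) [488.36816579 -95.24842484  45.        ] [487.56572312 -96.04294738  45.        ]
hopper [537.19853644 372.95242836 290.        ] [483.36302229 315.45607735 290.        ]
spares collar [array([546.78857703, -83.48936485,  57.        ]), array([598.11294843, -69.50702343,  57.        ])]
shift [-369.78066127 -362.63627191  -98.85748697]
```

Emit:
move_arm(series=[[[0, 0, -0.06], 0], [[-0.03, -0.03, -0.1], 0], [[-0.07, -0.07, -0.12], 0], [[-0.11, -0.11, -0.14], 0], [[-0.15, -0.15, -0.15], 0]])

```text
clock: 0.78
eef_pos: [271.6, 444.6, 381.8]
tool_rot: [-3.142, 0.001, 2.888]
force: [0.9, 0.8, 0.4]
width: 85.5
```

Emit:
move_arm(series=[[[-0.04, -0.04, 0], 0], [[-0.08, -0.08, 0], 0], [[-0.12, -0.11, 0], 0], [[-0.16, -0.14, 0], 0], [[-0.2, -0.17, 0], 0]])

```text
clock: 1.4
eef_pos: [423.2, 228.4, 382.0]
tool_rot: [3.141, 0.001, 2.888]
force: [0.3, 0.5, -0.4]
width: 85.6
```

Emit:
move_arm(series=[[[-0.046, -0.005, 0.03], 0], [[-0.046, -0.005, 0.07], 0], [[-0.046, -0.005, 0.12], 0], [[-0.046, -0.005, 0.14], 0], [[-0.046, -0.005, 0.14], 0]])

```text
clock: 2.02
eef_pos: [465.4, 211.5, 240.5]
tool_rot: [-3.139, -0.002, 2.888]
force: [0.3, -0.5, 1.0]
width: 84.9
```

```bash
python3 - <<'E'
from h import *
T=tool();im=get_image("wrist");np.save("T1.npy",T);cv2.imwrite("pics/w1.png",im);print(T.round(2))
c=cam("wrist",T);p=proj(c,[466,212,120]);print(p)
u,v=p.astype(int)
x0,y0=max(u-75,0),max(v-75,0);print(x0,y0)
cr=cv2.resize(im[y0:y0+150,x0:x0+200],None,fx=4,fy=4,interpolation=cv2.INTER_CUBIC);cr=cv2.convertScaleAbs(cr,alpha=1.5)
cv2.imwrite("pics/w1c.png",cr)
E
```

```text
[[-9.7000e-01  2.5000e-01 -0.0000e+00  4.6542e+02]
 [ 2.5000e-01  9.7000e-01 -0.0000e+00  2.1152e+02]
 [ 0.0000e+00 -0.0000e+00 -1.0000e+00  2.4050e+02]
 [ 0.0000e+00  0.0000e+00  0.0000e+00  1.0000e+00]]
[281.9302964  202.37335656]
206 127
```

View pics/w1c.png

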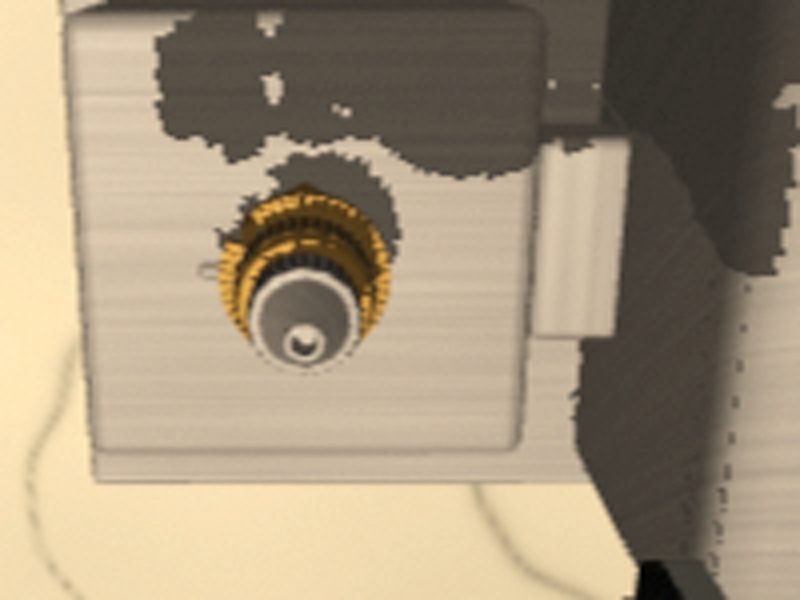

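```bash
python3 - <<'E'
from h import *
T=np.load("T1.npy");c=cam("wrist",T)
g=lambda x,y,z:onz(c,206+x/4,127+y/4,z)
t=g(303,342,148);p=g(199,270,90.5);print("tip",t,"pin",p,p-t,np.hypot(*(p-t)[:2]),np.degrees(np.arctan2(*(p-t)[1::-1])))
co=[g(*q,70) for q in((70,10),(545,15),(522,450),(97,450))]
print(np.mean(co,0),[np.degrees(np.arctan2(*(co[(i+1)%4]-co[i])[1::-1])) for i in range(4)],[np.linalg.norm(co[(i+1)%4]-co[i]) for i in range(4)])
# collar ellipse centre at z=134
im=cv2.imread("pics/w1.png")
cx=t[:2]
# unwarp flange plane z=99 to polar (angle vs radius)
A=np.radians(np.arange(-240,-90,0.5)); rad=np.arange(10,30,.15)
mx=np.zeros((len(rad),len(A)),np.float32);my=mx.copy()
for i,r in enumerate(rad):
    for j,a in enumerate(A): mx[i,j],my[i,j]=proj(c,[cx[0]+r*np.cos(a),cx[1]+r*np.sin(a),99])
o=cv2.remap(im,mx,my,cv2.INTER_CUBIC);o=cv2.resize(o,None,fx=2.6,fy=3);cv2.imwrite("pics/polar.png",cv2.convertScaleAbs(o,alpha=1.5));print(o.shape)
E
```

```text
tip [466.2796352  211.72898283 148.        ] pin [459.72563507 185.23752753  90.5       ] [ -6.55400012 -26.4914553  -57.5       ] 27.290146970507326 -103.89598047957749
[465.60662694 213.56523745  70.        ] [np.float64(74.91236389522427), np.float64(-13.712363661853933), np.float64(-104.46637409892621), np.float64(165.43766139770372)] [np.float64(124.24007948253798), np.float64(124.73342695442084), np.float64(126.08537006382619), np.float64(126.0699201549641)]
(402, 780, 3)
```

View pics/polar.png

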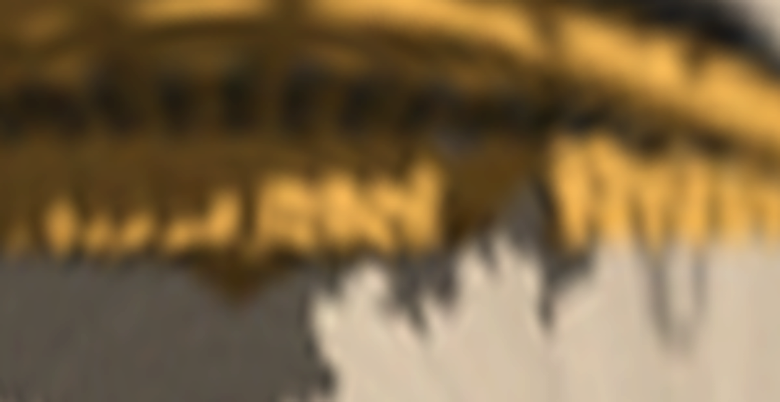

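The polar view of the flange shows a gap at about -144° (20° wide, matching the 8 mm notch). The pin is at -104°, so the turn needed is about 40°, or 0.70 rad, anticlockwise. Next I descend over the sleeve.

Emit:
move_arm(series=[[[-0.0006, 0.0007, 0.04], 0], [[-0.0006, 0.0007, 0.08], 0], [[-0.0006, 0.0007, 0.11], 0], [[-0.0006, 0.0007, 0.13], 0], [[-0.0006, 0.0007, 0.138], 0]])

```text
clock: 2.7
eef_pos: [467.8, 212.8, 104.0]
tool_rot: [3.141, 0.0, 2.888]
force: [0.4, 0.4, 0.4]
width: 85.6
```

Emit:
move_arm(series=[[[0, 0, 0], 0], [[0, 0, 0], 0], [[0, 0, 0], 0], [[0, 0, 0], 0], [[0, 0, 0], 0]], claw=0.5)

```text
clock: 3.32
eef_pos: [467.8, 212.9, 104.2]
tool_rot: [3.141, 0.001, 2.888]
force: [0.1, 0.4, 0.5]
width: 42.6
```

```bash
python3 -c "
from h import *
s=read_state();print(s['clock'],s['eef_pos'],s['tool_rot'],s['qpos'],s['force'],s['torque'],s['width'])"
```

```text
3.325 [467.84920573 212.87536538 104.17895789] [3.14122985e+00 6.92877266e-04 2.88805228e+00] [-0.58324816  0.63415284  0.15120542  2.01263773 -0.18456657  0.5067415
  1.01787582] [0.14225096 0.41329296 0.49614315] [ 0.01536113  0.0186678  -0.00567414] 42.55211306274735
```

Emit:
move_arm(series=[[[0.0014, -0.001, 0.001], 0], [[0.0014, -0.001, 0.001], 0], [[0.0014, -0.001, 0.001], 0]])

```text
clock: 3.7
eef_pos: [466.3, 212.2, 103.2]
tool_rot: [3.141, 0.001, 2.888]
force: [0.0, -0.0, 0.5]
width: 42.5
```

Emit:
move_arm(series=[[[0, 0, 0], 0], [[0, 0, 0], 0], [[0, 0, 0], 0], [[0, 0, 0], 0], [[0, 0, 0], 0]], claw=0.25)

```text
clock: 4.32
eef_pos: [466.2, 211.8, 103.1]
tool_rot: [-3.141, 0.001, 2.888]
force: [-0.3, -2.7, 2.0]
width: 31.8
```

```bash
python3 -c "
from h import *
s=read_state();print(s['clock'],s['eef_pos'],s['tool_rot'],s['force'],s['torque'],s['width'])
T=tool(s);im=get_image('wrist');np.save('T2.npy',T);s=get_image('side');x=[cv2.resize(im[100:300,180:380],(480,480)),cv2.resize(s[150:270,202:322],(480,480),interpolation=cv2.INTER_CUBIC)]
cv2.imwrite('pics/g1.png',cv2.convertScaleAbs(cv2.resize(np.hstack(x),(800,400)),alpha=1.4))"
```

```text
4.325 [466.15113895 211.76485854 103.13026402] [-3.14131654e+00  5.25091141e-04  2.88769411e+00] [-0.33279072 -2.69741937  2.0247336 ] [-0.72176811  0.15173537 -0.01735357] 31.82861248701438
```

View pics/g1.png

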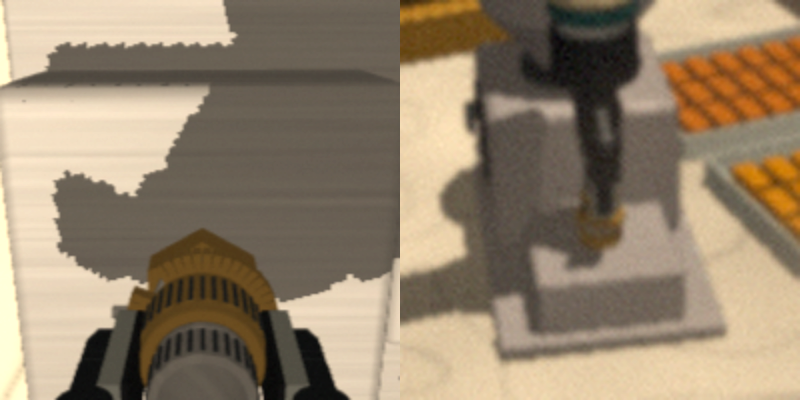

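Jaws close on the knurl at a width of 31.8 mm, and the view shows the pads on both sides of the sleeve, above the flange. I turn anticlockwise, which is negative about the tool's z.

Emit:
move_arm(series=[[[0, 0, 0], -0.13], [[0, 0, 0], -0.26], [[0, 0, 0], -0.39], [[0, 0, 0], -0.5], [[0, 0, 0], -0.6]])

```text
clock: 5.05
eef_pos: [466.1, 212.5, 103.2]
tool_rot: [3.141, 0.001, -2.792]
force: [-1.0, -0.5, 2.6]
width: 31.7
```

```bash
cat > st.py <<'E'
from h import *
s=read_state()
for k in('clock','eef_pos','tool_rot','force','torque','width'): print(k,np.round(s[k],3))
E
python3 st.py
```

```text
clock 5.05
eef_pos [466.079 212.521 103.198]
tool_rot [ 3.141e+00  1.000e-03 -2.792e+00]
force [-1.026 -0.453  2.585]
torque [-0.276  0.212 -0.048]
width 31.745
```

Emit:
move_arm(series=[[[0, 0, 0.001], -0.03], [[0, 0, 0.002], -0.03], [[0, 0, 0.002], -0.03]])

```text
clock: 5.42
eef_pos: [466.0, 212.6, 101.3]
tool_rot: [3.141, 0.001, -2.763]
force: [-0.8, -1.1, 4.5]
width: 32.0
```

Emit:
move_arm(series=[[[0, 0, 0.0008], 0], [[0, 0, 0.0008], 0]])

```text
clock: 5.68
eef_pos: [466.1, 212.6, 101.0]
tool_rot: [3.141, 0.001, -2.764]
force: [-1.5, -3.0, 8.4]
width: 32.0
```

Contact with the pin: force rises to 8.4 N with little travel. I turn further under a light push.

Emit:
move_arm(series=[[[0, 0, 0.0004], -0.03], [[0, 0, 0.0004], -0.05]])

```text
clock: 5.92
eef_pos: [466.1, 212.6, 101.0]
tool_rot: [3.142, 0.001, -2.714]
force: [-1.8, -2.2, 7.2]
width: 32.0
```

Emit:
move_arm(series=[[[0, 0, 0.0004], -0.03], [[0, 0, 0.0004], -0.05], [[0, 0, 0.0004], -0.05]])

```text
clock: 6.3
eef_pos: [466.0, 212.7, 100.9]
tool_rot: [-3.142, 0.001, -2.666]
force: [-1.7, -1.7, 7.7]
width: 31.8
```

```bash
python3 st.py
```

```text
clock 6.3
eef_pos [465.985 212.695 100.945]
tool_rot [-3.142e+00  1.000e-03 -2.666e+00]
force [-1.725 -1.667  7.664]
torque [-0.598  0.366  0.002]
width 31.837
```

Emit:
move_arm(series=[[[0, 0, 0.0004], -0.03], [[0, 0, 0.0004], -0.05], [[0, 0, 0.0004], -0.05]])

```text
clock: 6.68
eef_pos: [466.0, 212.8, 101.0]
tool_rot: [-3.141, 0.001, -2.617]
force: [-1.3, -2.3, 8.3]
width: 31.9
```

Emit:
move_arm(series=[[[0, 0, 0.0004], -0.03], [[0, 0, 0.0004], -0.05], [[0, 0, 0.0004], -0.05]])

```text
clock: 7.05
eef_pos: [465.9, 212.8, 101.1]
tool_rot: [-3.141, 0.001, -2.568]
force: [-2.1, -2.4, 8.4]
width: 32.1
```

```bash
python3 - <<'E'
from h import *
T=tool();im=get_image("wrist");sc=get_image("scene")
P=cam("wrist",T);print(proj(P,[466,212,99]))
a=cv2.resize(im[200:320,210:330],(400,400),interpolation=cv2.INTER_CUBIC);b=cv2.resize(sc[170:240,303:373],(400,400),interpolation=cv2.INTER_CUBIC)
cv2.imwrite("pics/g2.png",cv2.convertScaleAbs(np.hstack([a,b]),alpha=1.5))
E
```

```text
[281.40172584 264.5616026 ]
```

View pics/g2.png

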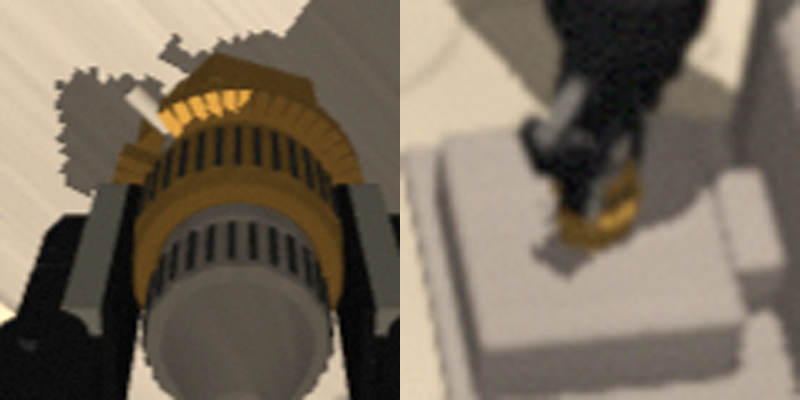

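```bash
python3 - <<'E'
from h import *
T=tool();P=cam("wrist",T)
for n,x,y,z in(("R outer",161,108,97),("R in",170,138,97),("L outer",122,148,97),("L in",155,160,97),("pin end",135,92,90.5),("pin in",165,130,90.5)):
    p=onz(P,210+x*.3,200+y*.3,z)[:2]-[466.1,212.1]; print(n,p,np.hypot(*p),np.degrees(np.arctan2(p[1],p[0])))
im=get_image("wrist")
cr=cv2.resize(im[208:258,228:288],None,fx=12,fy=12,interpolation=cv2.INTER_CUBIC)
cv2.imwrite("pics/g3.png",cv2.convertScaleAbs(cr,alpha=1.7))
E
```

```text
R outer [ -9.12204643 -21.12501364] 23.0103874911213 -113.35529384180545
R in [ -5.27696881 -17.0118971 ] 17.811542400885152 -107.23351628385879
L outer [  0.67783786 -22.81199977] 22.822068220463354 -88.29800873645188
L in [ -0.42201725 -16.99610882] 17.00134740249409 -91.42237496550327
pin end [ -6.55676882 -25.35851364] 26.19246898016361 -104.49705894387841
pin in [ -3.24799944 -17.28841451] 17.590871965294426 -100.64021342361391
```

View pics/g3.png

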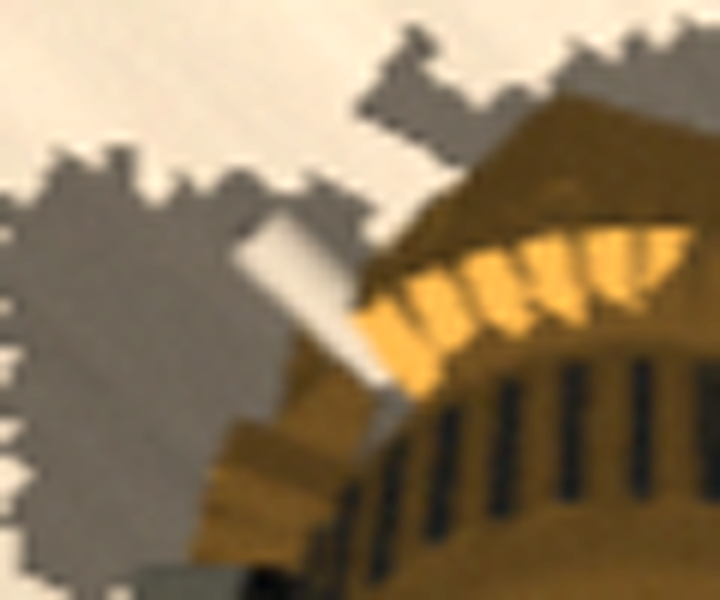

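The notch runs from about -111° to -90° and the pin is at -104°, so the notch is over the pin with about 0.05 rad of overshoot. I turn back slightly and push a bit further, watching the force.

Emit:
move_arm(series=[[[0, 0, 0], 0.02], [[0, 0, 0], 0.04], [[0, 0, 0.0006], 0.04], [[0, 0, 0.001], 0.04], [[0, 0, 0.001], 0.04]])

```text
clock: 7.82
eef_pos: [465.9, 212.8, 100.6]
tool_rot: [-3.141, 0.001, -2.609]
force: [-2.9, -2.4, 11.0]
width: 32.4
```

```bash
python3 st.py
```

```text
clock 7.825
eef_pos [465.943 212.769 100.582]
tool_rot [-3.141e+00  1.000e-03 -2.609e+00]
force [-2.901 -2.449 11.018]
torque [-0.662  0.398  0.028]
width 32.385
```

Emit:
move_arm(series=[[[0, 0, 0.001], 0], [[0, 0, 0.001], 0], [[0, 0, 0.001], 0]])

```text
clock: 8.2
eef_pos: [466.0, 212.8, 100.2]
tool_rot: [-3.141, 0.002, -2.61]
force: [-2.2, -2.9, 10.8]
width: 31.9
```

```bash
python3 - <<'E'
from h import *
s=read_state()
for k in('clock','eef_pos','tool_rot','force','torque','width'): print(k,np.round(s[k],3))
P=cam("wrist",tool(s));im=get_image("wrist");cv2.imwrite("pics/w3.png",im)
for dz in(0,2):
  for n,x,y,z in(("R",350,315,97+dz),("R",410,400,97+dz),("L",237,425,97+dz),("L2",205,560,97+dz),("rim",690,230,97+dz),("pin",260,235,90.5),("pin",390,380,90.5)):
    p=onz(P,228+x/12,208+y/12,z)[:2]-[466.1,212.1]; print(n,p.round(1),np.hypot(*p).round(1),np.degrees(np.arctan2(p[1],p[0])).round(1))
E
```

```text
clock 8.2
eef_pos [465.954 212.78  100.201]
tool_rot [-3.141e+00  2.000e-03 -2.610e+00]
force [-2.17  -2.942 10.785]
torque [-0.689  0.472 -0.006]
width 31.895
R [ -9.  -20.8] 22.7 -113.4
R [ -6.7 -16.4] 17.7 -112.2
L [ -1.5 -22.7] 22.7 -93.8
L2 [  5.4 -20.6] 21.3 -75.3
rim [-20.6  -9.6] 22.7 -155.0
pin [ -7.7 -25.6] 26.7 -106.8
pin [ -4.2 -16.6] 17.1 -104.3
R [ -9.9 -21.1] 23.3 -115.1
R [ -7.6 -16.7] 18.4 -114.4
L [ -2.5 -22.9] 23.1 -96.2
L2 [  4.4 -20.9] 21.4 -78.2
rim [-21.3 -10. ] 23.5 -154.7
pin [ -7.7 -25.6] 26.7 -106.8
pin [ -4.2 -16.6] 17.1 -104.3
```

Measured again: notch centre about -104° to -106°, pin about -105°. The notch is over the pin, and the sleeve creeps down without the force rising. I continue gently.

Emit:
move_arm(series=[[[0, 0, 0.0008], -0.01], [[0, 0, 0.0015], -0.01], [[0, 0, 0.0015], -0.01]])

```text
clock: 8.62
eef_pos: [465.9, 212.8, 99.4]
tool_rot: [-3.141, 0.002, -2.601]
force: [-1.8, -2.3, 10.6]
width: 31.8
```

```bash
python3 st.py; python3 - <<'E'
from h import *
sc=get_image("side");im=get_image("wrist")
a=cv2.imread("pics/w3.png")
f=lambda i:cv2.resize(i[200:320,210:330],(400,400),interpolation=cv2.INTER_CUBIC)
cv2.imwrite("pics/g4.png",cv2.convertScaleAbs(np.hstack([f(a),f(im)]),alpha=1.6))
E
```

```text
clock 8.625
eef_pos [465.872 212.811  99.368]
tool_rot [-3.141e+00  2.000e-03 -2.601e+00]
force [-1.766 -2.29  10.632]
torque [-0.535  0.639 -0.061]
width 31.816
```

View pics/g4.png

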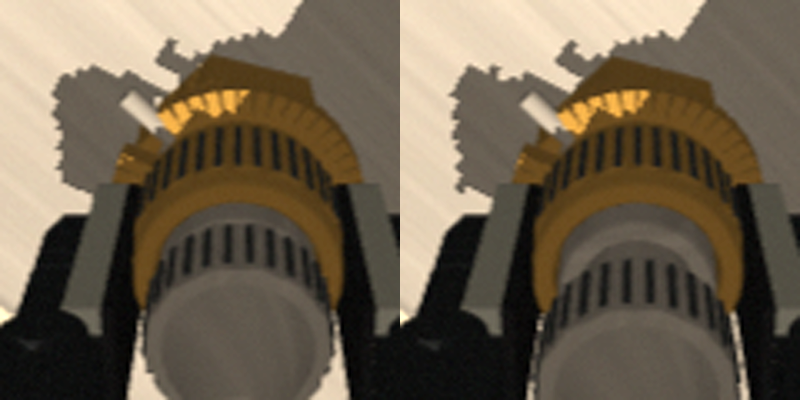

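Right panel: the nozzle has sprung up. A little more push for margin, then I ease the sleeve up and release it.

Emit:
move_arm(series=[[[0, 0, 0.001], 0], [[0, 0, 0.001], 0], [[0, 0, -0.001], 0], [[0, 0, -0.0025], 0], [[0, 0, -0.0035], 0]])

```text
clock: 9.35
eef_pos: [465.9, 212.8, 102.7]
tool_rot: [-3.141, 0.002, -2.601]
force: [-0.7, -3.0, 2.6]
width: 32.0
```

Emit:
move_arm(series=[[[0, 0, 0], 0], [[0, 0, 0], 0], [[0, 0, 0], 0], [[0, 0, 0], 0], [[0, 0, 0], 0]], claw=0.6)

```text
clock: 9.98
eef_pos: [466.0, 212.9, 102.7]
tool_rot: [-3.141, 0.002, -2.601]
force: [-0.1, -0.2, 0.0]
width: 51.2
```

```bash
python3 st.py; python3 - <<'E'
from h import *
T=tool();im=get_image("wrist")
f=lambda i:cv2.resize(i[200:380,190:370],(400,400),interpolation=cv2.INTER_CUBIC)
s=get_image("side")
cv2.imwrite("pics/g5.png",cv2.convertScaleAbs(np.hstack([f(im),cv2.resize(s[175:245,225:295],(400,400),interpolation=cv2.INTER_CUBIC)]),alpha=1.5))
print(read_state()['qpos'])
E
```

```text
clock 9.975
eef_pos [465.958 212.901 102.673]
tool_rot [-3.141e+00  2.000e-03 -2.601e+00]
force [-0.08  -0.174  0.006]
torque [-0.034  0.01   0.045]
width 51.191
[-0.43869526  0.62845523 -0.06635101  2.01493238  0.08248553  0.49883797
  1.54667591]
```

View pics/g5.png

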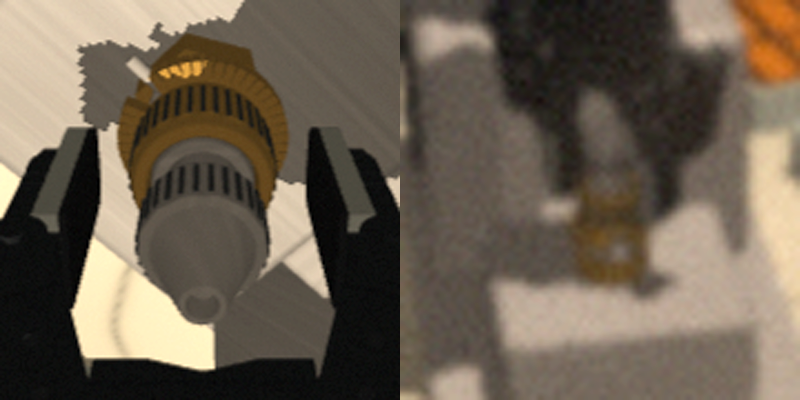

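The sleeve is back up in the wrist view, and the nozzle stands raised and upright, centred between the open fingers. I rise to collar height and grip.

Emit:
move_arm(series=[[[0.0003, -0.0007, -0.01], 0], [[0.0003, -0.0007, -0.0195], 0], [[0.0003, -0.0007, -0.0195], 0]])

```text
clock: 10.45
eef_pos: [466.8, 212.4, 123.4]
tool_rot: [-3.141, 0.004, -2.601]
force: [0.1, 0.2, -0.7]
width: 51.0
```

Emit:
move_arm(series=[[[0, 0, 0], 0], [[0, 0, 0], 0], [[0, 0, 0], 0], [[0, 0, 0], 0], [[0, 0, 0], 0]], claw=0.15)

```text
clock: 11.08
eef_pos: [466.9, 212.4, 123.4]
tool_rot: [-3.141, 0.004, -2.601]
force: [0.9, -0.3, 1.3]
width: 23.7
```

```bash
python3 st.py
```

```text
clock 11.075
eef_pos [466.853 212.439 123.369]
tool_rot [-3.141  0.004 -2.601]
force [ 0.896 -0.292  1.309]
torque [ 0.024 -0.028  0.011]
width 23.654
```

Gripped the collar (23.7 mm reading, with the same ~2 mm bias as on the sleeve) and side forces are small. I draw it straight up.

Emit:
move_arm(series=[[[0, 0, -0.005], 0], [[0, 0, -0.012], 0], [[0, 0, -0.02], 0], [[0, 0, -0.03], 0], [[0, 0, -0.045], 0]])

```text
clock: 11.7
eef_pos: [466.5, 212.3, 169.1]
tool_rot: [-3.141, 0.004, -2.601]
force: [0.1, 0.2, -0.9]
width: 23.8
```

Emit:
move_arm(series=[[[0, 0, -0.03], 0], [[0, 0, -0.05], 0], [[0, 0, -0.05], 0]])

```text
clock: 12.08
eef_pos: [467.4, 212.7, 221.2]
tool_rot: [-3.141, 0.008, -2.601]
force: [0.3, -0.1, -1.8]
width: 23.5
```

```bash
python3 st.py; python3 - <<'E'
from h import *
T=tool();im=get_image("wrist");c=cam("wrist",T);np.save("T4.npy",T);cv2.imwrite("pics/w4.png",im)
s=get_image("side");sc=get_image("scene");cv2.imwrite("pics/sc4.png",sc);cv2.imwrite("pics/sd4.png",s)
for t in([488,-95.7,260],):print(T[:3,:3].T@(np.array(t)-T[:3,3]))
f=lambda i,u,v:cv2.resize(i[v-40:v+40,u-40:u+40],(400,400),interpolation=cv2.INTER_CUBIC)
p=proj(cam("side"),T[:3,3]);print(p)
cv2.imwrite("pics/g6.png",cv2.convertScaleAbs(np.hstack([cv2.resize(im[200:420,170:390],(400,400)),f(s,int(p[0]),int(p[1])+10)]),alpha=1.5))
E
```

```text
clock 12.075
eef_pos [467.409 212.739 221.155]
tool_rot [-3.141  0.008 -2.601]
force [ 0.309 -0.148 -1.843]
torque [ 0.016 -0.001  0.007]
width 23.482
[ 140.70901534 -275.12031768  -39.71521067]
[260.81625642 175.20261007]
```

View pics/g6.png

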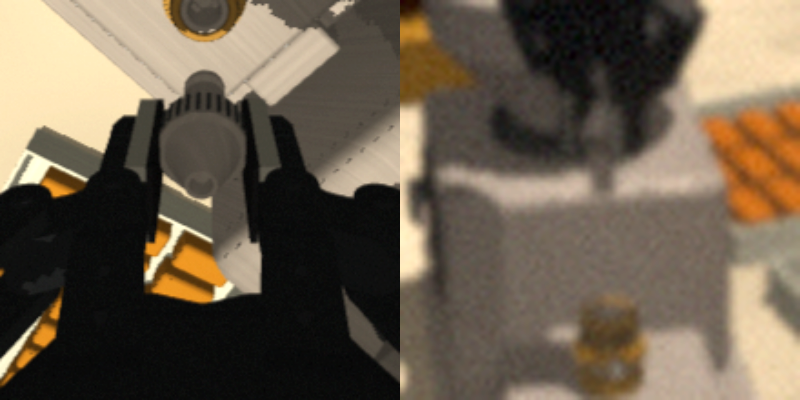

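The nozzle is out, upright in the pads, nipple free and coupling empty with the sleeve up. I carry it over the rack, turning the jaws across the row of holes.

Emit:
move_arm(series=[[[0.015, -0.03, 0], 0.05], [[0.04, -0.075, 0], 0.1], [[0.065, -0.125, 0], 0.2], [[0.09, -0.175, 0], 0.3], [[0.115, -0.225, 0], 0.3]])

```text
clock: 12.85
eef_pos: [482.3, -41.8, 217.6]
tool_rot: [3.141, 0.001, -2.901]
force: [0.1, -0.3, -0.9]
width: 23.5
```

```bash
python3 st.py; python3 - <<'E'
from h import *
T=tool();print(T[:3,:3].T@(np.array([488,-95.6,150])-T[:3,3]))
M=np.array(camera_model("wrist")["tool_from_camera"]);c=cam("wrist",np.eye(4))
for n,x,y,Y in(("Lin",162,98,-12.5),("Lout",140,98,-15),("Rin",243,97,12.5),("L+",162,98,12.5),("R-",243,97,-12.5)):
    o,d=ray(c,170+x*.55,200+y*.55);t=(Y-o[1])/d[1];print(n,(o+d*t).round(1))
E
```

```text
clock 12.85
eef_pos [482.306 -41.814 217.561]
tool_rot [ 3.141e+00  1.000e-03 -2.901e+00]
force [ 0.06  -0.32  -0.903]
torque [ 0.039 -0.052 -0.036]
width 23.504
[  7.32722039 -53.62988212  67.5278233 ]
Lin [  9.3 -12.5  -2.6]
Lout [ 25.6 -15.  -33.5]
Rin [ 4.2 12.5  7.8]
L+ [ 165.8   12.5 -299.7]
R- [ 153.5  -12.5 -277.1]
```

Emit:
move_arm(series=[[[0.004, -0.025, 0.02], 0], [[0.007, -0.054, 0.045], 0], [[0.007, -0.054, 0.067], 0], [[0.007, -0.054, 0.067], 0]])

```text
clock: 13.35
eef_pos: [486.4, -95.8, 148.4]
tool_rot: [3.139, -0.004, -2.902]
force: [-0.5, 0.7, -0.8]
width: 23.6
```

```bash
python3 st.py; python3 - <<'E'
from h import *
T=tool();im=get_image("wrist");c=cam("wrist",T);np.save("T5.npy",T);cv2.imwrite("pics/w5.png",im)
p=proj(c,[488,-95.6,45]);print("pred",p)
u,v=p.round().astype(int);g=cv2.cvtColor(im,cv2.COLOR_BGR2GRAY);w=30
cr=g[v-w:v+w,u-w:u+w];print(cr.min(),np.median(cr))
_,m=cv2.threshold(cr,0,255,cv2.THRESH_BINARY_INV+cv2.THRESH_OTSU)
for k in cv2.findContours(m,cv2.RETR_EXTERNAL,cv2.CHAIN_APPROX_NONE)[0]:
    if cv2.contourArea(k)>60:
        (x,y),ax,an=cv2.fitEllipse(k);print(cv2.contourArea(k),x+u-w,y+v-w,ax,onz(c,x+u-w,y+v-w,45))
q=im[80:380,130:430]
a=cv2.resize(q,(600,600));cv2.imwrite("pics/g7.png",cv2.convertScaleAbs(a,alpha=1.3))
E
```

```text
clock 13.35
eef_pos [486.381 -95.796 148.428]
tool_rot [ 3.139 -0.004 -2.902]
force [-0.46   0.701 -0.849]
torque [ 0.033  0.026 -0.041]
width 23.615
pred [281.17551443 209.70976799]
38 112.0
1572.0 285.2865982055664 195.73988246917725 (39.18465042114258, 57.6304817199707) [474.44440059 -95.17234319  45.        ]
```

View pics/g7.png

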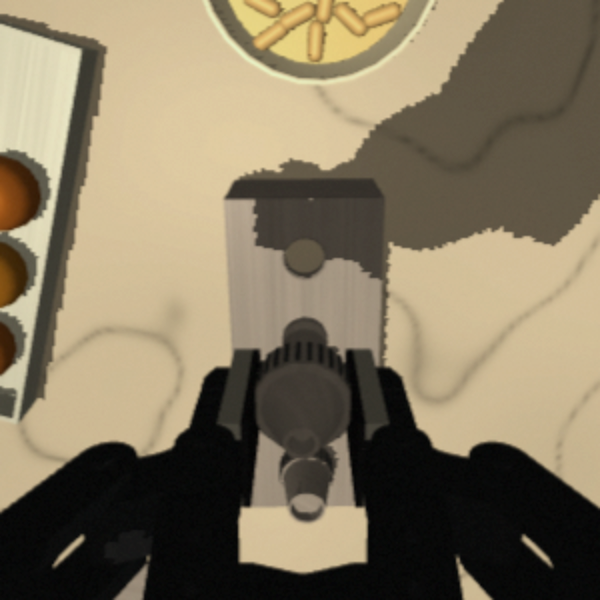

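Final view: the free hole is at crop (305,257), or (282.5,208.5) in the image. The nozzle hangs upright between pads aligned across the rack, and the neighbouring spare and the bowl are clear of the fingers.

```bash
python3 - <<'E'
from h import *
T=np.load("T5.npy");c=cam("wrist",T);inv=lambda p:(T[:3,:3].T@(p-T[:3,3])).round(2)
h=onz(c,282.5,208.8,45);print("hole",h,inv(h))
z=T[2,3]
print("tip in tool",inv(onz(c,130+301.5/2,80+441/2,z+32.6)))
# nipple bottom circle (z = tcp-21): sides & dark hole check by refit
im=cv2.imread("pics/w5.png");g=cv2.cvtColor(im,cv2.COLOR_BGR2GRAY)
for r in (232,240,243,246,250,256,264): 
    print(r,g[r,252:315:1].tolist() if r in(243,) else '')
hsv=cv2.cvtColor(im,cv2.COLOR_BGR2HSV)
m=((hsv[...,1]>55)).astype(np.uint8)[190:228,262:304]
for k in cv2.findContours(m,cv2.RETR_EXTERNAL,cv2.CHAIN_APPROX_NONE)[0]:
    if cv2.contourArea(k)>60:
        b=cv2.boundingRect(k);(x,y),ax,_=cv2.fitEllipse(k);print(b,x+262,y+190,ax,inv(onz(c,x+262,y+190,45)))
# nipple silhouette 
print(inv(onz(c,130+(283)/2,80+330/2,z-15)),inv(onz(c,130+(327)/2,80+330/2,z-15)))
E
```

```text
hole [486.87876338 -94.64871417  45.        ] [ -1.2    0.72 103.43]
tip in tool [  1.61  -0.77 -32.6 ]
232 
240 
243 [114, 114, 115, 117, 118, 116, 117, 117, 118, 118, 117, 115, 114, 114, 112, 111, 113, 116, 116, 115, 99, 63, 44, 48, 50, 53, 52, 52, 51, 51, 52, 53, 51, 52, 51, 52, 51, 50, 45, 65, 101, 118, 119, 119, 118, 116, 117, 116, 115, 113, 113, 113, 116, 115, 115, 116, 117, 116, 116, 117, 114, 113, 114]
246 
250 
256 
264 
(3, 3, 28, 27) 280.5808448791504 205.87008953094482 (20.160388946533203, 24.99264907836914) [  1.57  -1.01 103.43]
[ 6.04 -6.37 15.01] [ 6.03  6.88 15.04]
```

Emit:
move_arm(series=[[[-0.0024, 0.0005, 0.025], 0], [[-0.0024, 0.0005, 0.05], 0], [[-0.0024, 0.0005, 0.068], 0], [[-0.0024, 0.0005, 0.073], 0], [[-0.0024, 0.0005, 0.073], 0]])

```text
clock: 14.02
eef_pos: [489.9, -94.1, 77.0]
tool_rot: [3.14, -0.001, -2.901]
force: [-0.1, 0.5, -1.8]
width: 23.4
```

```bash
python3 st.py; python3 - <<'E'
from h import *
T=tool();im=get_image("wrist");c=cam("wrist",T);np.save("T6.npy",T);cv2.imwrite("pics/w6.png",im)
inv=lambda p:(T[:3,:3].T@(p-T[:3,3])).round(2)
for w in([486.9,-94.65],[488,-95.4]):
    print("pred",inv(np.array(w+[45])),proj(c,w+[45]),"near rim",proj(c,[w[0]-8.7,w[1]-2.1,45]))
print("nipple bottom near edge if x=1", proj(c,(T@np.array([8,0,21,1]))[:3]))
g=cv2.cvtColor(im,cv2.COLOR_BGR2GRAY)
for r in range(208,272,3): print(r,g[r,258:308:2].tolist())
E
```

```text
clock 14.025
eef_pos [489.912 -94.098  77.048]
tool_rot [ 3.140e+00 -1.000e-03 -2.901e+00]
force [-0.125  0.467 -1.847]
torque [ 0.05  -0.002  0.006]
width 23.367
pred [ 3.02  0.13 32.05] [282.16982121 237.74385642] near rim [282.25027902 225.18140334]
pred [ 2.13 -0.86 32.05] [280.67112705 238.97178561] near rim [280.72832694 226.44742622]
nipple bottom near edge if x=1 [282.04827231 237.8618098 ]
208 [124, 124, 129, 125, 127, 131, 132, 69, 102, 127, 61, 52, 52, 51, 52, 54, 53, 53, 51, 52, 52, 52, 52, 52, 53]
211 [122, 124, 127, 124, 125, 54, 55, 53, 52, 52, 51, 51, 52, 54, 52, 52, 53, 54, 53, 51, 51, 52, 53, 52, 54]
214 [66, 100, 126, 51, 52, 53, 54, 53, 52, 53, 54, 52, 52, 51, 51, 53, 52, 53, 52, 51, 53, 52, 52, 53, 55]
217 [50, 98, 101, 51, 51, 52, 55, 53, 53, 54, 52, 52, 51, 52, 51, 53, 54, 53, 52, 51, 52, 53, 52, 52, 53]
220 [49, 51, 52, 51, 52, 55, 54, 54, 52, 53, 53, 52, 53, 52, 51, 53, 52, 52, 51, 52, 52, 53, 52, 53, 55]
223 [49, 49, 51, 50, 51, 52, 54, 54, 52, 53, 52, 51, 51, 52, 52, 53, 53, 52, 52, 50, 52, 53, 53, 52, 54]
226 [49, 50, 52, 51, 51, 52, 53, 52, 51, 68, 71, 70
[... 923 characters left out ...]
15, 88, 63, 28, 25, 38, 21, 30, 40, 16, 34, 35, 13, 35, 48, 52, 53, 52, 53, 53, 53]
256 [5, 87, 117, 80, 37, 13, 34, 22, 29, 39, 18, 31, 39, 17, 34, 36, 13, 34, 23, 24, 47, 52, 37, 4, 22]
259 [4, 80, 89, 24, 30, 16, 39, 18, 31, 40, 20, 34, 39, 15, 34, 36, 15, 35, 26, 21, 32, 25, 37, 7, 10]
262 [4, 12, 23, 26, 29, 25, 39, 41, 49, 51, 51, 50, 51, 54, 51, 49, 40, 39, 29, 19, 32, 19, 20, 5, 5]
265 [6, 17, 21, 34, 42, 48, 52, 51, 51, 53, 52, 49, 49, 50, 51, 52, 52, 52, 48, 39, 34, 13, 23, 8, 3]
268 [8, 21, 43, 51, 51, 51, 48, 46, 47, 48, 50, 49, 49, 48, 47, 47, 50, 52, 53, 52, 51, 38, 25, 7, 6]
271 [23, 45, 51, 50, 48, 48, 47, 47, 47, 47, 49, 48, 48, 49, 47, 48, 51, 48, 47, 49, 50, 50, 40, 16, 4]
```

Emit:
move_arm(series=[[[0.002, 0, 0], 0], [[0.002, 0, 0], 0], [[0.002, 0, 0.0], 0]])

```text
clock: 14.45
eef_pos: [488.3, -94.8, 77.7]
tool_rot: [3.14, -0.0, -2.901]
force: [0.1, 0.0, -0.5]
width: 23.4
```

```bash
cat > al.py <<'E'
from h import *
T=tool();im=get_image("wrist");c=cam("wrist",T);print(T[:3,3].round(2),read_state()['force'].round(2))
inv=lambda p:(T[:3,:3].T@(p-T[:3,3])).round(2)
h=np.array([486.9,-94.65,45]);print("hole pred",inv(h),"near rim",proj(c,h-[8.74,2.14,0]),"nip edge",proj(c,(T@np.array([8,0,21,1]))[:3]))
g=cv2.cvtColor(im,cv2.COLOR_BGR2GRAY)
for r in range(218,252,2): print(r,g[r,264:300:2].tolist())
E
python3 al.py
```

```text
[488.35 -94.75  77.65] [-0.25 -0.26 -0.12]
hole pred [ 1.38  0.4  32.65] near rim [282.6171695  227.09291243] nip edge [282.04818773 237.86195534]
218 [51, 51, 51, 54, 54, 53, 54, 51, 51, 52, 51, 52, 52, 53, 53, 52, 52, 52]
220 [52, 50, 52, 54, 53, 52, 53, 53, 52, 51, 52, 52, 52, 53, 53, 52, 52, 53]
222 [51, 51, 53, 54, 52, 53, 53, 53, 51, 52, 51, 51, 52, 53, 53, 52, 52, 53]
224 [53, 50, 52, 54, 54, 52, 54, 53, 51, 50, 51, 51, 53, 53, 52, 51, 51, 51]
226 [52, 52, 53, 52, 54, 53, 54, 47, 45, 50, 46, 46, 52, 53, 53, 51, 51, 52]
228 [52, 49, 53, 55, 53, 52, 61, 69, 71, 71, 72, 69, 61, 46, 52, 53, 53, 52]
230 [52, 50, 53, 52, 54, 70, 70, 71, 72, 72, 73, 72, 72, 70, 51, 51, 53, 52]
232 [51, 50, 51, 52, 70, 72, 72, 71, 71, 70, 71, 71, 70, 70, 70, 50, 52, 53]
234 [51, 50, 48, 65, 71, 72, 72, 72, 72, 72, 72, 70, 71, 71, 70, 60, 50, 52]
236 [53, 50, 46, 71, 72, 70, 71, 71, 71, 71, 72, 72, 72, 72, 71, 66, 47, 52]
238 [50, 50, 42, 71, 70, 71, 71, 72, 66, 59, 66, 71, 70, 70, 71, 66, 47, 51]
240 [51, 50, 43, 63, 70, 72, 52, 43, 47, 46, 46, 41, 48, 70, 69, 51, 46, 53]
242 [54, 50, 46, 46, 71, 45, 49, 55, 53, 55, 54, 54, 51, 44, 62, 37, 47, 53]
244 [52, 51, 49, 40, 40, 50, 52, 54, 49, 49, 51, 54, 54, 54, 40, 44, 51, 51]
246 [52, 50, 50, 48, 47, 49, 45, 42, 41, 43, 41, 41, 44, 53, 49, 49, 52, 52]
248 [111, 50, 52, 50, 50, 39, 41, 40, 42, 43, 42, 41, 40, 42, 52, 49, 52, 53]
250 [120, 50, 51, 54, 38, 39, 42, 35, 38, 41, 38, 38, 42, 40, 45, 52, 53, 52]
```

Aligned within 0.4 mm: hole centre column 282.2, nipple column 282. I descend into the hole.

Emit:
move_arm(series=[[[0.0004, 0.0002, 0.006], 0], [[0.0004, 0.0002, 0.012], 0], [[0.0004, 0.0002, 0.017], 0], [[0.0004, 0.0002, 0.017], 0]])

```text
clock: 15.0
eef_pos: [487.4, -94.5, 59.9]
tool_rot: [3.14, -0.001, -2.901]
force: [0.2, -0.3, -1.5]
width: 23.6
```

Emit:
move_arm(series=[[[-0.0004, 0, 0.005], 0], [[-0.0004, 0, 0.01], 0], [[-0.0004, 0, 0.014], 0], [[-0.0004, 0, 0.014], 0]])

```text
clock: 15.5
eef_pos: [487.7, -94.4, 45.6]
tool_rot: [3.14, -0.002, -2.901]
force: [-0.5, 0.5, -1.2]
width: 23.4
```

Emit:
move_arm(series=[[[0, 0, 0.001], 0], [[0, 0, 0.0015], 0], [[0, 0, 0.0015], 0]])

```text
clock: 15.88
eef_pos: [487.8, -94.5, 45.2]
tool_rot: [3.14, -0.001, -2.901]
force: [-2.3, -0.3, 8.4]
width: 23.2
```

Light contact (8 N) is the fingertips on the plate, so the collar is still a few mm above it. I back off slightly, then loosen the grip in small steps so the nozzle slides down braked.

Emit:
move_arm(series=[[[0, 0, -0.0003], 0], [[0, 0, -0.0003], 0], [[0, 0, -0.0003], 0]], claw=0.25)

```text
clock: 16.25
eef_pos: [487.7, -94.5, 45.3]
tool_rot: [3.14, -0.001, -2.901]
force: [0.9, 0.9, -1.4]
width: 23.6
```

Emit:
move_arm(series=[[[0, 0, 0], 0], [[0, 0, 0], 0]], claw=0.27)

```text
clock: 16.5
eef_pos: [487.7, -94.5, 45.3]
tool_rot: [3.14, -0.001, -2.901]
force: [-0.2, 1.3, -0.3]
width: 23.5
```

```bash
cat > nz.py <<'E'
import sys
from h import *
s=read_state();T=tool(s);im=get_image("wrist");c=cam("wrist",T);print(s['eef_pos'].round(2),s['force'].round(2),s['width'])
cv2.imwrite(f"pics/{sys.argv[1]}.png",im)
g=cv2.cvtColor(im,cv2.COLOR_BGR2GRAY);col=cv2.blur(g,(5,1))[:,282]
print(dict(zip(range(236,312,3),col[236:312:3].tolist())))
E
python3 nz.py n1
```

```text
[487.72 -94.47  45.27] [-0.18  1.26 -0.32] 23.467597050385585
{236: 53, 239: 52, 242: 52, 245: 52, 248: 52, 251: 34, 254: 32, 257: 32, 260: 37, 263: 52, 266: 49, 269: 49, 272: 49, 275: 49, 278: 49, 281: 48, 284: 49, 287: 50, 290: 50, 293: 50, 296: 55, 299: 52, 302: 44, 305: 44, 308: 56, 311: 115}
```

```bash
python3 - <<'E'
from h import *
c=cam("wrist",np.eye(4))
for z in(-9,-6.6,-4,-2,0): print(z,proj(c,[14,0,z]),proj(c,[14,0,z-12]), "tip",proj(c,[1,0,z-26]))
for n in("w5","w6","n1"):
    g=cv2.cvtColor(cv2.imread(f"pics/{n}.png"),cv2.COLOR_BGR2GRAY)[:, 276:289].mean(1);print(n,dict(zip(range(236,270,2),g[236:270:2].round().astype(int).tolist())))
E
```

```text
-9 [282.27573529 251.63138036] [282.38499435 263.33715996] tip [282.47451106 305.02167092]
-6.6 [282.25584998 249.50089899] [282.36172523 260.84416702] tip [282.44809211 301.63521724]
-4 [282.23496995 247.26383936] [282.33735388 258.23307855] tip [282.42048587 298.09656328]
-2 [282.21935721 245.59110786] [282.31917177 256.28508599] tip [282.39993299 295.46202345]
0 [282.20411929 243.95853188] [282.30146005 254.38748712] tip [282.37994674 292.90011051]
w5 {236: 116, 238: 106, 240: 48, 242: 50, 244: 49, 246: 39, 248: 39, 250: 37, 252: 28, 254: 29, 256: 29, 258: 28, 260: 34, 262: 48, 264: 48, 266: 47, 268: 46}
w6 {236: 71, 238: 67, 240: 46, 242: 53, 244: 52, 246: 42, 248: 41, 250: 38, 252: 30, 254: 31, 256: 30, 258: 30, 260: 36, 262: 51, 264: 51, 266: 50, 268: 48}
n1 {236: 53, 238: 53, 240: 53, 242: 53, 244: 53, 246: 52, 248: 52, 250: 41, 252: 31, 254: 31, 256: 31, 258: 31, 260: 37, 262: 52, 264: 52, 266: 50, 268: 49}
```

Emit:
move_arm(series=[[[0, 0, 0], 0], [[0, 0, 0], 0]], claw=0.275)

```text
clock: 16.8
eef_pos: [487.7, -94.4, 45.2]
tool_rot: [3.14, -0.002, -2.901]
force: [0.4, -0.2, -1.3]
width: 23.5
```

Emit:
move_arm(series=[[[0, 0, 0], 0], [[0, 0, 0], 0]], claw=0.28)

```text
clock: 17.05
eef_pos: [487.7, -94.4, 45.2]
tool_rot: [3.14, -0.002, -2.901]
force: [0.1, 0.3, -1.8]
width: 24.2
```

```bash
python3 nz.py n2
```

```text
[487.69 -94.43  45.22] [ 0.11  0.32 -1.83] 24.20016840790998
{236: 53, 239: 53, 242: 53, 245: 52, 248: 52, 251: 34, 254: 33, 257: 32, 260: 37, 263: 52, 266: 49, 269: 49, 272: 49, 275: 49, 278: 49, 281: 48, 284: 48, 287: 49, 290: 50, 293: 50, 296: 54, 299: 53, 302: 44, 305: 44, 308: 53, 311: 115}
```

Emit:
move_arm(series=[[[0, 0, 0], 0], [[0, 0, 0], 0]], claw=0.284)

```text
clock: 17.35
eef_pos: [487.6, -94.4, 45.2]
tool_rot: [3.14, -0.002, -2.901]
force: [-0.6, -0.6, -1.2]
width: 24.5
```

```bash
python3 nz.py n3
```

```text
[487.64 -94.43  45.21] [-0.64 -0.56 -1.25] 24.494560845785443
{236: 53, 239: 53, 242: 53, 245: 52, 248: 52, 251: 34, 254: 32, 257: 31, 260: 37, 263: 52, 266: 50, 269: 49, 272: 49, 275: 49, 278: 49, 281: 48, 284: 48, 287: 49, 290: 49, 293: 50, 296: 55, 299: 52, 302: 44, 305: 44, 308: 53, 311: 116}
```

Emit:
move_arm(series=[[[0, 0, 0], 0], [[0, 0, 0], 0]], claw=0.288)

```text
clock: 17.65
eef_pos: [487.7, -94.4, 45.2]
tool_rot: [3.14, -0.002, -2.901]
force: [0.1, 0.5, -1.1]
width: 24.5
```

Emit:
move_arm(series=[[[0, 0, 0], 0], [[0, 0, 0], 0]], claw=0.292)

```text
clock: 17.9
eef_pos: [487.7, -94.4, 45.2]
tool_rot: [3.14, -0.002, -2.901]
force: [0.8, 0.2, -0.9]
width: 25.2
```

```bash
python3 nz.py n4
```

```text
[487.7  -94.43  45.23] [ 0.76  0.21 -0.93] 25.24068149185047
{236: 53, 239: 52, 242: 53, 245: 53, 248: 53, 251: 35, 254: 32, 257: 32, 260: 35, 263: 52, 266: 49, 269: 49, 272: 50, 275: 49, 278: 49, 281: 49, 284: 48, 287: 49, 290: 50, 293: 49, 296: 55, 299: 52, 302: 45, 305: 44, 308: 52, 311: 116}
```

Emit:
move_arm(series=[[[0, 0, 0], 0], [[0, 0, 0], 0]], claw=0.296)

```text
clock: 18.2
eef_pos: [487.6, -94.4, 45.2]
tool_rot: [3.14, -0.002, -2.901]
force: [-0.4, -0.0, -0.7]
width: 25.3
```

```bash
python3 nz.py n5
```

```text
[487.63 -94.42  45.22] [-0.4  -0.04 -0.71] 25.32556220419685
{236: 53, 239: 53, 242: 53, 245: 52, 248: 52, 251: 34, 254: 31, 257: 32, 260: 35, 263: 52, 266: 50, 269: 49, 272: 49, 275: 49, 278: 48, 281: 48, 284: 48, 287: 49, 290: 49, 293: 49, 296: 56, 299: 53, 302: 44, 305: 44, 308: 53, 311: 116}
```

Emit:
move_arm(series=[[[0, 0, 0], 0], [[0, 0, 0], 0]], claw=0.3)

```text
clock: 18.5
eef_pos: [487.6, -94.4, 45.2]
tool_rot: [3.14, -0.002, -2.901]
force: [0.9, -1.2, -1.6]
width: 25.7
```

```bash
python3 nz.py n6
```

```text
[487.63 -94.43  45.21] [ 0.91 -1.16 -1.55] 25.704355404661037
{236: 53, 239: 53, 242: 52, 245: 53, 248: 53, 251: 34, 254: 32, 257: 32, 260: 35, 263: 51, 266: 50, 269: 49, 272: 49, 275: 49, 278: 48, 281: 48, 284: 49, 287: 49, 290: 49, 293: 49, 296: 55, 299: 53, 302: 45, 305: 44, 308: 53, 311: 116}
```

Emit:
move_arm(series=[[[0, 0, 0], 0], [[0, 0, 0], 0]], claw=0.303)

```text
clock: 18.8
eef_pos: [487.7, -94.5, 45.2]
tool_rot: [3.14, -0.002, -2.901]
force: [-0.3, 1.3, -1.2]
width: 25.9
```

```bash
python3 nz.py n7
```

```text
[487.66 -94.46  45.24] [-0.34  1.33 -1.2 ] 25.940414829109447
{236: 53, 239: 53, 242: 52, 245: 52, 248: 52, 251: 34, 254: 33, 257: 32, 260: 36, 263: 51, 266: 50, 269: 49, 272: 49, 275: 49, 278: 49, 281: 49, 284: 48, 287: 49, 290: 49, 293: 49, 296: 55, 299: 54, 302: 44, 305: 44, 308: 53, 311: 115}
```

Emit:
move_arm(series=[[[0, 0, 0], 0], [[0, 0, 0], 0]], claw=0.306)

```text
clock: 19.1
eef_pos: [487.8, -94.4, 45.3]
tool_rot: [3.14, -0.001, -2.901]
force: [-0.7, 0.0, -0.0]
width: 26.1
```

```bash
python3 nz.py n8
```

```text
[487.75 -94.45  45.3 ] [-0.71  0.05 -0.01] 26.088129548083657
{236: 52, 239: 53, 242: 53, 245: 36, 248: 30, 251: 31, 254: 40, 257: 52, 260: 49, 263: 50, 266: 50, 269: 48, 272: 48, 275: 49, 278: 49, 281: 50, 284: 49, 287: 54, 290: 54, 293: 44, 296: 44, 299: 55, 302: 115, 305: 115, 308: 116, 311: 115}
```

The nozzle slid down: the collar's lower edge moved to row about 244.5, which corresponds to plate level. I open and retreat straight up.

Emit:
move_arm(series=[[[0, 0, 0], 0], [[0, 0, 0], 0], [[0, 0, 0], 0]], claw=0.55)

```text
clock: 19.52
eef_pos: [487.8, -94.4, 45.3]
tool_rot: [3.14, -0.001, -2.901]
force: [0.2, -0.9, -0.0]
width: 47.0
```

Emit:
move_arm(series=[[[0, 0, -0.01], 0], [[0, 0, -0.03], 0], [[0, 0, -0.06], 0], [[0, 0, -0.1], 0], [[0, 0, -0.12], 0]])

```text
clock: 20.15
eef_pos: [488.8, -94.8, 168.0]
tool_rot: [3.141, 0.002, -2.901]
force: [0.5, -0.4, -0.1]
width: 46.9
```

```bash
python3 st.py; python3 - <<'E'
from h import *
T=tool();im=get_image("wrist");c=cam("wrist",T);cv2.imwrite("pics/end_w.png",im)
sc,sd=get_image("scene"),get_image("side");cv2.imwrite("pics/end_sc.png",sc);cv2.imwrite("pics/end_sd.png",sd)
# nozzle tip ring expected at hole xy z=71 ; collar dark top edge
h=[486.9,-94.65];p=proj(c,h+[71]);q=proj(c,h+[57]);print("tip px",p,"collar top px",q)
g=cv2.cvtColor(im,cv2.COLOR_BGR2GRAY);u,v=p.round().astype(int)
b=cv2.HoughCircles(cv2.resize(g[v-40:v+40,u-40:u+40],None,fx=4,fy=4,interpolation=cv2.INTER_CUBIC),cv2.HOUGH_GRADIENT,1,20,param1=80,param2=18,minRadius=8,maxRadius=80)
if b is not None:
  for x,y,r in b[0][:6]:
    U,V=x/4+u-40,y/4+v-40;print((U,V),r/4,"z71",onz(c,U,V,71).round(1),"z57",onz(c,U,V,57).round(1))
# nozzle rows/columns relative to plate brightness
for r in range(v-16,v+20,3): print(r,g[r,u-24:u+25:3].tolist())
# bystander change outside arm: bowl, knife regions
for n,a,i,bx in(("scene","scene0",sc,[(190,205,235,245),(160,340,280,390),(236,255,275,300)]),("side","side0",sd,[(250,290,300,330),(390,262,470,330)])):
    o=cv2.imread(f"pics/{a}.png")
    for x0,y0,x1,y1 in bx: 
        d=cv2.phaseCorrelate(cv2.cvtColor(o,6)[y0:y1,x0:x1].astype(np.float32),cv2.cvtColor(i,6)[y0:y1,x0:x1].astype(np.float32));print(n,(x0,y0),np.round(d[0],2),round(d[1],2))
E
```

```text
clock 20.15
eef_pos [488.83  -94.802 167.952]
tool_rot [ 3.141e+00  2.000e-03 -2.901e+00]
force [ 0.464 -0.396 -0.092]
torque [ 0.003 -0.072  0.029]
width 46.893
tip px [282.37382019 207.72901697] collar top px [282.29662305 202.82565977]
(np.float64(281.625), np.float64(202.625)) 11.425 z71 [482.5 -96.4  71. ] z57 [486.9 -95.3  57. ]
192 [122, 121, 48, 47, 35, 36, 48, 47, 45, 47, 48, 30, 44, 48, 49, 49, 49]
195 [121, 121, 89, 47, 31, 46, 44, 44, 44, 44, 44, 46, 26, 50, 48, 50, 50]
198 [119, 122, 117, 102, 47, 42, 44, 45, 44, 46, 45, 42, 41, 50, 48, 49, 48]
201 [120, 120, 118, 91, 46, 41, 42, 45, 45, 45, 42, 40, 46, 88, 116, 116, 108]
204 [118, 120, 118, 101, 101, 56, 41, 47, 50, 43, 40, 38, 101, 116, 115, 117, 116]
207 [117, 120, 117, 112, 116, 71, 41, 42, 50, 43, 39, 49, 91, 115, 114, 116, 114]
210 [117, 118, 117, 111, 98, 102, 70, 47, 39, 80, 52, 107, 104, 115, 115, 116, 116]
213 [116, 119, 116, 112, 115, 103, 111, 83, 72, 91, 108, 110, 115, 115, 114, 116, 115]
216 [115, 119, 116, 112, 116, 116, 116, 115, 104, 112, 116, 115, 116, 114, 114, 115, 116]
219 [117, 118, 116, 112, 116, 116, 117, 117, 111, 114, 116, 115, 116, 116, 113, 116, 115]
222 [117, 118, 114, 111, 116, 115, 119, 117, 112, 113, 115, 116, 116, 115, 111, 116, 114]
225 [115, 118, 114, 111, 115, 114, 118, 116, 111, 112, 117, 115, 117, 114, 113, 116, 115]
scene (190, 205) [-0.12 -1.57] 0.13
scene (160, 340) [-0.01 -0.07] 0.97
scene (236, 255) [0.03 0.56] 1.04
side (250, 290) [-0.05  0.26] 0.69
side (390, 262) [0.01 0.04] 1.06
```

```bash
python3 -c "
from cell import *
print(finish_job())"
```

```text
the job is handed in; nothing more can be done
None
```

I turned the sleeve about 0.8 rad anticlockwise until its notch was over the lock pin, and pushed it down with at most about 11 N until the nozzle sprang up. After the sleeve came back up, I drew the nozzle straight out and stood it in the free hole of the rack with the two spares. I handed the job in at about 20 s of the 64 s; no verdict was reported.

**Last checks:**
- **Nozzle position:** the collar centre measures about 0.7 mm from the hole centre, and the tip appears where an upright nozzle's would. Just before I opened the fingers, the collar's lower edge was at plate level.
- **Robot:** the fingers are clear and the tool force reads about zero.
- **Sleeve:** I last saw it forward just after the draw-out and did not look again.
- **Bystanders:** the palette knife shows no measurable shift. The bowl's scene-view match was unreliable (correlation 0.13, apparent shift 1.6 px), while the side view showed about 0.3 px. The spare nozzles' area showed 0.6 px.

**What did not go as planned:**
- **Turning the sleeve:** it rested on the pin at about 8 N while I turned it under light pressure. My first estimate of the turn was 0.70 rad, a little short.
- **Setting down:** I had gripped the nozzle low, so the fingertips touched the plate with the collar still about 7 mm up. I eased the grip open in small steps, and it slid the last 7 mm between the pads rather than being set down in the grip. I did not measure the landing force.

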